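Box up the power supply and snap the lid shut

ROBOT

A 7-joint arm with a two-finger parallel gripper is mounted at the origin on the work surface. World frame = base frame: x ahead of the robot, y to its left, z up, the work surface at z = 0. Lengths are in mm, angles in rad, forces in N, time in s.
With the tool pointing down it reaches from about 425 to 875 mm from the base axis. Payload 9.9 kg.
Tool frame: the origin (TCP) lies midway between the tips of the shut fingers; the grasp point (between the pads) lies grasp_offset behind it (grasp_offset is the distance from the TCP to the grasp point, in mm); z points along the fingers, y is the line along which they close (so a half turn about z gives the same grasp; the last joint's range is limited). The gripper opens to 85 mm and grips with 20 to 120 N. Pads are 22 mm wide; open, the fingers measure 114 mm over their backs; the gripper's body (76 mm by 85 mm) begins 54 mm behind the grasp point. The pads swing forward as they close: fully open they stand 13 mm farther back than shut.
Start: joints at [-1.367, 0.576, 0.025, 1.437, -0.015, 1.129, -0.057], TCP at [191.587, 647.243, 231.289] pointing down, gripper open.
Joint ranges: [-2.76, 2.76], [-0.34, 2.15], [-1.52, 1.57], [0.19, 2.46], [-1.09, 4.23], [0.17, 1.99], [-2.82, 2.82]. Speed limits (rad/s): [2.22, 2.22, 3.01, 3.01, 3.14, 3.14, 3.14].

INTERFACE

Orientations are given as a rotation vector (axis times angle).
In Python, from plant import * gives the robot as it stands. The module is installed in compiled form; this text tells all that it offers.
- The arm moves only by the shell command python3 -m creep 'ROWS' [FORCE]. ROWS is a JSON object of lists of equal length, an entry for each row: "delta_pos": the shift along the tool's x, y, z in cm, a list of three; "delta_rot": the turn, a rotation vector about the tool's x, y, z in degrees, a list of three; "fingers": the opening, from 0 (shut) to 1 (fully open). In form: {"delta_pos": [[x, y, z], ...], "delta_rot": [[wx, wy, wz], ...], "fingers": [fingers, ...]}. A call has 1 to 20 rows; each row shifts and turns the commanded pose from where the row before left it, along the tool's axes as they then stand; what a row does not reach is not made up. A row lasts 1/12 s, in which the tool goes at most 41.7 mm and 7.16 degrees, less where a joint would pass 70% of its speed; a pose out of reach is approached as far as the arm can. A call with a gripper value outside its range is refused whole. The fingers move at their own pace and stop on an object; FORCE is the grip in N (left out, the last holds). Time passes only in rows, so rows that do not move let the fingers close. It gives the time, the measured TCP pose, the force, the opening and the grip force at its end, in the units of the state.
- observe(): the state, without advancing time (a new reading comes with each control period).
- read_camera(name): name is "scene" or "top" or "wrist"; returns a dict with "frame" (420x560x3 uint8, red, green, blue), "camera_matrix" (3x3 intrinsics, pixels), "origin" and "attitude" of the camera in the world. Camera axes: x right, y up, looking along -z (the intrinsics and any distortion apply to the point x, -y, -z); pixel columns grow to the right and rows downward; lengths in mm; the calibration is good to about 2 mm. A picture is of the moment at which its call begins. There is no depth.
- finish_job(): hands the job in; it is judged then, once.
The state is a dict: "t": time; "q": joint angles; "qvel": joint speeds; "joint_torque": joint torques, N m; "tool_pos": TCP position; "eef_rot": TCP orientation; "force": force on the tool from outside, world axes, zero at the start; "ft_torque": the same for the moment, N m; "finger_gap": opening from 0.0 (shut) to 1.0 (fully open); "grasp_force": force on a finger pad.
Only numpy, scipy, OpenCV 4.12 (cv2) and the standard library are available. Lean on these libraries where they do the work, as an engineer would, in place of code of your own. Each camera call takes 0.05 s, during which the arm holds its last target. There are 200 camera calls.

TASK

Lift the black power supply out of the yellow bin under the lamp, lay it gently, flat and right way up, on the floor of the open grey junction box beside the white terminals, and let go of it. Then swing the lid over and press it down past its catch until it snaps fully shut. Leave the white breaker and the orange relay in the bin, and do not disturb anything else on the bench.

Things in the scene. Friction and masses are not known exactly. Their poses are not given: they have to be found in the camera images.
- bin: Fixed open yellow bin, 190 (x) by 300 (y) mm; origin at the centre of its underside, x from its low front wall (robot side) to its back wall. Floor and walls 5 mm thick; front wall 45 mm high, sides 50, back 75 mm. Two 20 mm posts at x = 115, y = -110 and +110 mm carry the lamp on arms from behind.
- lamp (a point): Centre of the underside of the white LED lamp bar fixed over the bin, 246 mm above the bench. The bar is 65 mm (bin's x) by 290 mm (bin's y) by 24 mm high. It leaves no room for a gripper held upright over the devices: reach in under it from the front with the tool tilted about 25 to 45 degrees.
- psu: Loose black power supply with a green strip at each end of its top, 120 (x) by 46 (y) by 48 mm high, 0.2 to 0.4 kg, lying in the bin roughly along the bin's x, in any of three places side by side. The origin is the centre of its underside, x along its length, z up.
- breaker: Loose white breaker in the bin, 120 by 46 by 48 mm; must stay in the bin. The origin is the centre of its underside, x along its length, z up.
- relay: Loose orange relay in the bin, 120 by 46 by 48 mm; must stay in the bin. The origin is the centre of its underside, x along its length, z up.
- box: Fixed grey junction box, 200 (x) by 250 (y) by 75 mm high, walls and floor 5 mm thick, open at the top; origin at the centre of its underside, hinge on the +x rim, catch in the middle of the -x (front) wall. A fixed row of white terminals fills x = -85 to +85 mm, y = +65 to +111 mm up to 47 mm high; the floor from y = -120 to +65 mm is free.
- lid (a joint): Angle of the box's lid: 0 fully shut, growing as it opens (1.57 upright), at most 1.9. A stiff hinge holds it wherever it is left; it starts standing open, leaning over the box. Near 0.06 it meets a spring catch on the front; a push of about 10 N near the front edge takes it past, and it then stays shut.
- lid_hinge (a point): Middle of the hinge line: 100 mm in x from the box's centre, 75.5 mm above its underside; the line runs along the box's y. The lid is a plate 200 mm long from hinge to front edge, 250 mm wide, 6 mm thick (shut: 75.5 to 81.5 mm above the bench). A steel tongue 50 mm wide stands out 22 mm past the middle of its front edge and hangs 26 mm down.
- press_mark (a point): Centre of a 50 mm yellow square on the lid's outer (upper when shut) face, 160 mm from the hinge, where to press.
- spray: Loose standing blue can with a pale top, 52 mm across, 150 mm high, between bin and box; origin at the centre of its underside. Bystander.
- screwdriver: Loose yellow screwdriver, 190 mm long, lying near the robot; origin about its middle. Bystander.
- crimper: Loose green-handled crimping pliers, 145 mm long, 72 mm wide, 18 mm high, lying near the robot; origin near the middle. Bystander.
- reel: Loose standing red wire reel, 90 mm across, 50 mm high; origin at the centre of its underside. Bystander.
- carton: Loose cardboard box 80 by 120 by 70 mm at the back of the bench; origin at the centre of its underside. Bystander.
Things that resemble listed ones, but are neither listed nor needed, are in the scene too. What is meant by the psu is not pink, and is the smaller of those in its own colour.

How it is judged:
By the outcome, as a careful person would: the job done as asked, in the order asked, and still so for the second after the job is handed in, with the robot touching nothing.
It also fails if it takes over 72 s, if anything falls off the work surface, if the arm or the gripper's body presses on something with over 40 N, if the wrist force passes 120 N, or if a joint passes its speed limit or range.

## Working session

There is one attempt and no reset: what is moved stays moved. The work goes in short steps, Python scripts to look and compute and a shell command to move; the robot and the scene stay as the last step left them, time stands still between calls to the robot, and variables do not carry over. Pictures are saved under pics/ and viewed, at most 14 in all, crops included, and the job is handed in when it is done.

```bash
mkdir -p pics
cat > h.py <<'E'
from plant import *
import numpy as np, cv2
from scipy.spatial.transform import Rotation as R
def att(c):
    a=np.array(c["attitude"],float)
    return a if a.shape==(3,3) else (R.from_rotvec(a).as_matrix() if a.size==3 else R.from_quat(a).as_matrix())
def ray(c,u,v):
    K=np.array(c["camera_matrix"]); d=np.linalg.inv(K)@np.array([u,v,1.]); d=np.array([d[0],-d[1],-d[2]])
    return np.array(c["origin"],float), att(c)@d
def onz(c,u,v,z):
    o,d=ray(c,u,v); return o+d*(z-o[2])/d[2]
def proj(c,p):
    x=att(c).T@(np.array(p,float)-np.array(c["origin"])); x=np.array([x[0],-x[1],-x[2]])
    u=np.array(c["camera_matrix"])@x; return u[:2]/u[2]
E
python3 - <<'E'
from h import *
import pickle
s=observe(); print(s)
C={}
for n in("scene","top","wrist"):
    c=read_camera(n);C[n]=c;cv2.imwrite(f"pics/{n}0.png",c["frame"][:,:,::-1]);print(n,{k:v for k,v in c.items() if k!="frame"})
pickle.dump(C,open("c0.pkl","wb"))
cv2.imwrite("pics/both0.png",cv2.resize(np.hstack([C["scene"]["frame"],C["top"]["frame"]])[:,:,::-1],(800,300)))
E
```

```text
{'t': 0.0, 'q': array([-1.36679402,  0.57650055,  0.02484981,  1.43794664, -0.01500811,
        1.1289956 , -0.05649252]), 'qvel': array([ 0.00024323,  0.00040057, -0.00063295,  0.0021982 , -0.0020624 ,
        0.00024737, -0.00087091]), 'joint_torque': array([ 1.01410892e-04, -7.65754795e+01,  2.25029781e+00, -2.85955882e+01,
        1.52386492e-02,  1.30206064e-02,  8.38001199e-06]), 'tool_pos': array([191.4584882 , 646.78624055, 230.45037194]), 'eef_rot': array([-4.50446546e-01, -3.10897225e+00,  2.60436448e-03]), 'force': array([-0.28765562,  0.32905071, -0.47411165]), 'ft_torque': array([-0.02494756,  0.04074455,  0.01159084]), 'grasp_force': 0.0, 'finger_gap': 0.9985281348462485}
scene {'camera_matrix': array([[414.1566903 ,   0.        , 273.27307209],
       [  0.        , 414.1566903 , 200.84066795],
       [  0.        ,   0.        ,   1.        ]]), 'origin': array([ 649.7597825 , -669.65325664, 1299.3256229 ]), 'attitude': array([0.58334999, 0.05317698, 0.15273902])}
top {'camera_matrix': array([[453.36639964,   0.        , 279.63031957],
       [  0.        , 453.36639964, 212.84841297],
       [  0.        ,   0.        ,   1.        ]]), 'origin': array([ 299.80497604,   47.98438435, 1409.68108343]), 'attitude': array([ 0.1634748 , -0.14083918, -1.59534161])}
wrist {'camera_matrix': array([[349.92077315,   0.        , 280.44118254],
       [  0.        , 349.92077315, 212.84655264],
       [  0.        ,   0.        ,   1.        ]]), 'origin': array([127.98222645, 665.12956073, 373.50156374]), 'attitude': array([-0.22930154, -0.16822003,  1.27465811])}
```

View pics/scene0.png

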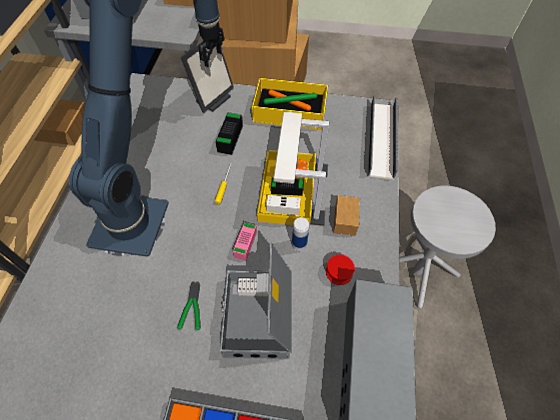

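View pics/top0.png

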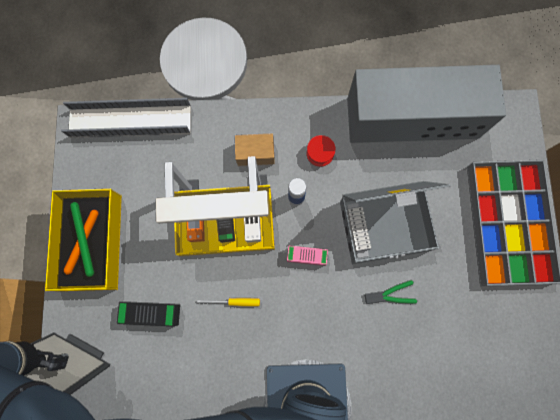

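The scene picture shows the yellow bin under the lamp at about (290,185), and the box with its lid leaning open at (255,310). In the top picture, the things that could be taken for the psu are:
- black with green ends in the bin at (225,230)
- larger black with green ends on the bench at (148,314)
- pink at (307,256)
- orange relay at (196,230)
- white breaker at (252,228)

I choose (225,230): it is black, the smaller of the two black ones, and under the lamp. I'll check it in a close crop.

Run:
```python
from h import *
import pickle
C=pickle.load(open("c0.pkl","rb"))
t=C["top"]["frame"];s=C["scene"]["frame"]
a=cv2.resize(t[180:270,150:290],None,fx=5,fy=5,interpolation=cv2.INTER_CUBIC)[:,:,::-1]
cv2.imwrite("pics/bin.png",a)
b=cv2.resize(t[175:275,335:455],None,fx=3.3,fy=3.3,interpolation=cv2.INTER_CUBIC)[:,:,::-1]
d=cv2.resize(s[230:365,215:300],None,fx=3.3,fy=3.3,interpolation=cv2.INTER_CUBIC)[:,:,::-1]
h=max(b.shape[0],d.shape[0]);o=np.zeros((h,b.shape[1]+d.shape[1],3),np.uint8);o[:b.shape[0],:b.shape[1]]=b;o[:d.shape[0],b.shape[1]:]=d
cv2.imwrite("pics/box.png",o);print(o.shape,b.shape)
for n,lo,hi in(("yellow",(22,120,60),(32,255,255)),("green",(50,100,30),(75,255,255)),("orange",(5,150,80),(16,255,255)),):
  for cn in("top","scene"):
    m=cv2.inRange(cv2.cvtColor(C[cn]["frame"],cv2.COLOR_RGB2HSV),lo,hi)
    k,_,st,ce=cv2.connectedComponentsWithStats(m)
    print(n,cn,[(st[i].tolist(),ce[i].round(1).tolist()) for i in range(1,k) if st[i,4]>8])
```

```text
(446, 676, 3) (330, 396, 3)
yellow top [([174, 185, 101, 71, 2370], [225.9, 235.8]), ([174, 186, 75, 10, 339], [210.3, 190.6]), ([45, 189, 77, 102, 3184], [83.9, 238.5]), ([388, 189, 22, 4, 49], [398.6, 190.5]), ([505, 224, 21, 28, 473], [514.6, 237.2]), ([228, 298, 32, 9, 256], [243.7, 301.6])]
yellow scene [([251, 78, 77, 47, 1601], [285.1, 99.9]), ([301, 126, 21, 4, 34], [311.4, 127.6]), ([257, 150, 57, 76, 1477], [282.5, 196.4]), ([297, 150, 20, 21, 213], [308.1, 159.3]), ([295, 177, 7, 2, 10], [297.7, 177.6]), ([215, 181, 12, 23, 141], [220.3, 192.4]), ([272, 279, 7, 23, 122], [275.0, 290.3])]
green top [([498, 166, 19, 25, 403], [506.9, 177.8]), ([70, 202, 24, 75, 659], [81.7, 239.2]), ([219, 234, 14, 6, 61], [225.7, 236.3]), ([289, 247, 4, 13, 39], [290.6, 253.2]), ([322, 251, 4, 12, 42], [323.7, 256.9]), ([509, 255, 20, 28, 476], [518.5, 268.4]), ([382, 281, 35, 22, 289], [398.2, 293.6]), ([118, 303, 9, 21, 151], [121.8, 312.7]), ([165, 305, 9, 21, 156], [169.2, 315.0])]
green scene [([263, 93, 55, 12, 313], [289.5, 98.2]), ([227, 113, 14, 6, 58], [233.4, 115.5]), ([216, 137,
[... 268 characters left out ...]
 395], [484.4, 178.3]), ([84, 209, 15, 30, 221], [90.2, 221.6]), ([187, 221, 17, 21, 238], [195.7, 232.8]), ([529, 223, 20, 28, 458], [538.5, 236.8]), ([64, 240, 16, 35, 264], [72.1, 259.2]), ([486, 255, 19, 29, 467], [494.9, 269.2])]
orange scene [([164, 0, 30, 6, 140], [179.4, 2.1]), ([217, 0, 91, 86, 5518], [260.3, 39.9]), ([268, 90, 19, 7, 81], [275.5, 93.4]), ([42, 100, 42, 45, 959], [65.8, 120.3]), ([289, 101, 22, 10, 115], [301.0, 104.7]), ([296, 160, 11, 10, 78], [301.5, 164.6]), ([334, 196, 24, 39, 299], [344.3, 222.0]), ([350, 197, 6, 8, 17], [352.0, 199.5]), ([346, 198, 13, 23, 86], [354.3, 210.5]), ([340, 212, 7, 7, 22], [342.8, 215.2]), ([169, 403, 33, 17, 436], [184.6, 412.1])]
```

View pics/bin.png

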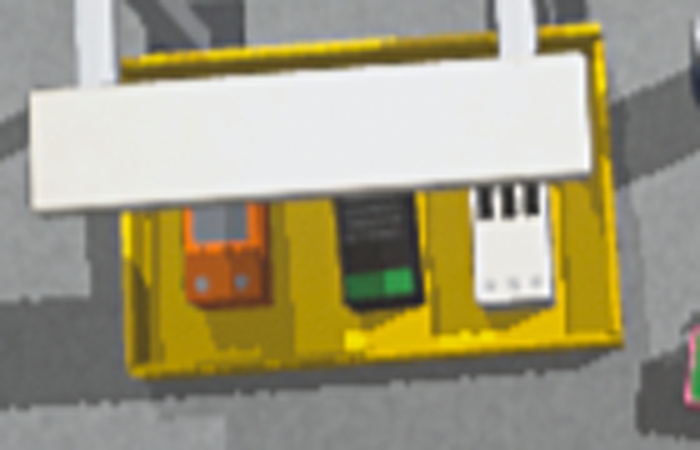

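View pics/box.png

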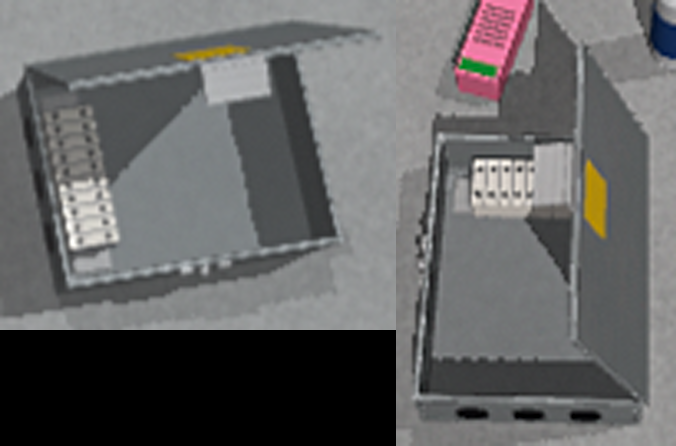

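The bin crop shows the psu as the middle device, black with a green strip, front top edge at top pixels (220,240.6)–(232.6,239.4). Orange is to its left and white to its right, about 30 px away. The box crop shows the lid leaning over the box and the terminals on the +y side, with the front rim at (356,262)–(437,248).

Run:
```python
from h import *
import pickle
C=pickle.load(open("c0.pkl","rb"));T=C["top"];S=C["scene"]
np.set_printoptions(precision=1,suppress=True)
def tri(pt,ps):
    o1,d1=ray(T,*pt);o2,d2=ray(S,*ps);d1/=np.linalg.norm(d1);d2/=np.linalg.norm(d2)
    k=np.linalg.lstsq(np.c_[d1,-d2],o2-o1,rcond=None)[0];a=o1+k[0]*d1;b=o2+k[1]*d2;return (a+b)/2,np.linalg.norm(a-b)
bc=lambda x,y:(x/5+150-.4,y/5+180-.4); xc=lambda x,y:(x/3.3+335-.35,y/3.3+175-.35); sc=lambda x,y:((x-396)/3.3+215-.35,y/3.3+230-.35)
fl=onz(T,*bc(131,377),45);fr=onz(T,*bc(621,345),45);bl=onz(T,*bc(122,58),75);br=onz(T,*bc(601,25),75)
print("bin",fl,fr,bl,br,np.linalg.norm(fl-fr),np.linalg.norm(bl-br),np.linalg.norm((fl-bl)[:2]))
for n,p in(("psuFL",(350,303)),("psuFR",(413,297)),("psuL2",(338,195)),("psuR2",(415,193)),("orFR",(262,303)),("orFL",(187,303)),("whFL",(477,303)),("whFR",(550,300))):print(n,onz(T,*bc(*p),53))
# green strips of psu: scene both ends
g1=onz(S,273.2,183.5,53);g2=onz(S,300,183.5,53);print("green",g1,g2, "top green",onz(T,225.7,236.3,53))
f1=onz(T,*xc(70,288),75);f2=onz(T,*xc(338,240),75);h1=onz(T,*xc(28,67),75);print("box",f1,f2,h1,np.linalg.norm(f1-f2),np.linalg.norm(f1-h1))
print("boxscene near-left,near-right, far left",onz(S,*sc(415,400),75),onz(S,*sc(645,402),75),onz(S,*sc(437,136),75))
print("mark",tri((398.6,190.5),(275.0,290.3)))
print("lidfree",tri(xc(170,40),sc(585,45)), "right corner",tri(xc(380,33),sc(575,340)))
tp=onz(T,297,186,150);print("spray",tp,onz(S,300,222,150))
print("lamp front corners",onz(T,*bc(35,210),246),onz(T,*bc(590,178),246),onz(T,*bc(30,92),270),onz(T,*bc(585,55),270))
print("pink",onz(T,307,256,48))
```

```text
bin [446.9 381.4  45. ] [457.3  84.5  45. ] [638.1 382.6  75. ] [649.3  90.8  75. ] 297.0676434426769 292.00769372793786 191.2462826351158
psuFL [486.8 247.4  53. ]
psuFR [489.3 209.2  53. ]
psuL2 [553.4 254.5  53. ]
psuR2 [553.1 207.5  53. ]
orFR [488.4 300.7  53. ]
orFL [489.8 346.2  53. ]
whFL [484.5 170.6  53. ]
whFR [484.9 126.5  53. ]
green [497.9 220.5  53. ] [596.2 235.8  53. ] top green [498.1 228.9  53. ]
box [ 407.4 -155.6   75. ] [ 442.9 -396.1   75. ] [ 609.8 -129.5   75. ] 243.06479931387915 204.06045533341447
boxscene near-left,near-right, far left [ 445.1 -402.    75. ] [ 642.3 -372.3   75. ] [ 409.7 -157.5   75. ]
mark (array([ 581.1, -257.3,  229.3]), np.float64(0.4839367988921209))
lidfree (array([ 560.4, -191.3,  370. ]), np.float64(5.601510579592455)) right corner (array([ 585. , -381.7,  262.7]), np.float64(0.7542399690568995))
spray [622.9  10.7 150. ] [619.2  13.6 150. ]
lamp front corners [514.3 384.1 246. ] [522.2  93.1 246. ] [572.1 381.3 270. ] [582.5  93.3 270. ]
pink [431.7 -14.6  48. ]
```

```bash
cat >> h.py <<'E'
try: GO=float(grasp_offset)
except Exception: GO=None
def tool(yaw,tilt):  # deg; tool y along yaw+90, tilted forward
    return (R.from_euler('z',yaw,degrees=True)*R.from_euler('y',180,degrees=True)*R.from_euler('y',-tilt,degrees=True))
def to(p,yaw,tilt,off=None):
    s=observe();r0=R.from_rotvec(s["eef_rot"]);r1=tool(yaw,tilt)
    rv=np.degrees((r0.inv()*r1).as_rotvec())
    tcp=np.array(p,float)+ (off or 0)*r1.as_matrix()[:,2]
    d=(tcp-s["tool_pos"])
    print("t",round(s["t"],2),"rot",rv.round(2),"pos(cm) after rot",(r1.inv().apply(d)/10).round(2),"before rot",(r0.inv().apply(d)/10).round(2),"tcp",s["tool_pos"].round(1),"->",tcp.round(1))
E
python3 - <<'E'
import plant; print([x for x in dir(plant) if x[0]!='_'])
from h import *; print(GO)
to((432,231,198),3,35,GO)
print(tool(3,35).as_matrix().round(2))
E
```

```text
['IKError', 'finish_job', 'grasp_offset', 'observe', 'read_camera']
18.700000000000003
t 0.15 rot [ -6.02 -34.67 -18.85] pos(cm) after rot [-16.02 -42.8   17.07] before rot [-35.88 -32.69   4.84] tcp [191.5 646.9 230.6] -> [442.7 231.6 182.7]
[[-0.82 -0.05  0.57]
 [-0.04  1.    0.03]
 [-0.57  0.   -0.82]]
```

```bash
python3 -m creep '{"delta_rot":[[-1,-5.78,-3.14],[-1,-5.78,-3.14],[-1,-5.78,-3.14],[-1,-5.78,-3.14],[-1,-5.78,-3.14],[-1,-5.78,-3.14],[0,0,0],[0,0,0],[0,0,0],[0,0,0],[0,0,0],[0,0,0],[0,0,0],[0,0,0],[0,0,0],[0,0,0],[0,0,0],[0,0,0],[0,0,0],[0,0,0]],"delta_pos":[[0,0,0],[0,0,0],[0,0,0],[0,0,0],[0,0,0],[0,0,0],[-1.14,-3.06,1.22],[-1.14,-3.06,1.22],[-1.14,-3.06,1.22],[-1.14,-3.06,1.22],[-1.14,-3.06,1.22],[-1.14,-3.06,1.22],[-1.14,-3.06,1.22],[-1.14,-3.06,1.22],[-1.14,-3.06,1.22],[-1.14,-3.06,1.22],[-1.14,-3.06,1.22],[-1.14,-3.06,1.22],[-1.14,-3.06,1.22],[-1.14,-3.06,1.22]],"fingers":[0.8,0.8,0.8,0.8,0.8,0.8,0.8,0.8,0.8,0.8,0.8,0.8,0.8,0.8,0.8,0.8,0.8,0.8,0.8,0.8]}' 30
python3 - <<'E'
from h import *
import pickle
to((432,231,198),3,35,GO)
c=read_camera("wrist");pickle.dump(c,open("w1.pkl","wb"));cv2.imwrite("pics/w1.png",c["frame"][:,:,::-1])
E
```

```text
t: 1.82
tool_pos: [437.0, 239.9, 183.8]
eef_rot: [-0.064, 2.529, 0.02]
force: [1.2, 0.8, -0.1]
finger_gap: 0.801
grasp_force: 0.0
t 1.82 rot [-0.04  0.07 -0.07] pos(cm) after rot [-0.36 -0.86  0.4 ] before rot [-0.36 -0.86  0.4 ] tcp [437.  239.9 183.8] -> [442.7 231.6 182.7]
```

View pics/w1.png

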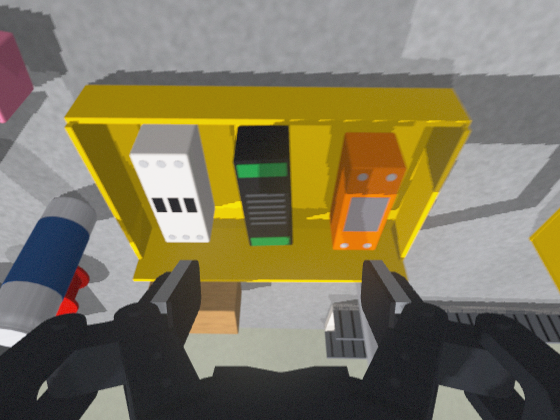

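The wrist view shows the psu in the middle with its top face from (236,163)–(289,163) at the near end to (250,245)–(292,245) at the far end. White is at (172,185) and orange at (368,190), and both side gaps are clear.

Run:
```python
from h import *
import pickle
c=pickle.load(open("w1.pkl","rb"))
np.set_printoptions(precision=1,suppress=True)
m=cv2.inRange(cv2.cvtColor(c["frame"],cv2.COLOR_RGB2HSV),(50,80,20),(80,255,255))
ct,_=cv2.findContours(m,0,1)
for k in ct:
    if cv2.contourArea(k)>60:
        b=cv2.boxPoints(cv2.minAreaRect(k)); print(cv2.contourArea(k),[onz(c,*p,53)[:2] for p in b],onz(c,*cv2.minAreaRect(k)[0],53))
for n,p in(("whR near",(197,127)),("whR far",(212,240)),("orL near",(342,195)),("orL far",(334,247)),("orLnear",(345,135))): print(n,onz(c,*p,53))
```

```text
272.5 [array([593.4, 215.6]), array([591.3, 255.4]), array([605.7, 256.4]), array([607.8, 215.3])] [599.4 235.7  53. ]
669.5 [array([493.4, 205.8]), array([489. , 246.7]), array([505.1, 248.2]), array([509.8, 205.5])] [499.1 226.6  53. ]
whR near [459.1 179.5  53. ]
whR far [600.7 176.2  53. ]
orL near [525.8 297.9  53. ]
orL far [607.  304.4  53. ]
orLnear [460.7 287.9  53. ]
```

Run:
```python
from h import *
to((549,231,34),5.2,35,GO)
```

```text
t 1.87 rot [-1.52  0.28 -1.76] pos(cm) after rot [-0.24 -1.44 20.42] before rot [-0.18 -0.9  20.45] tcp [439.7 235.5 184.6] -> [559.7 232.   18.7]
```

```bash
python3 -m creep '{"delta_rot":[[-1.5,0.3,-1.8],[0,0,0],[0,0,0],[0,0,0],[0,0,0],[0,0,0],[0,0,0],[0,0,0],[0,0,0],[0,0,0]],"delta_pos":[[0,0,0],[0,0,0],[0,0,0],[0,0,2],[0,0,2],[0,0,2],[0,0,2],[0,0,2],[0,0,0],[0,0,0]],"fingers":[0.8,0.8,0.8,0.8,0.8,0.8,0.8,0.8,0.8,0.8]}'
python3 - <<'E'
from h import *
to((549,231,34),5.2,35,GO)
E
```

```text
t: 2.7
tool_pos: [493.2, 247.5, 102.5]
eef_rot: [-0.115, 2.532, 0.039]
force: [-0.3, 0.5, -0.2]
finger_gap: 0.798
grasp_force: 0.0
t 2.7 rot [ 0.13 -0.2  -0.04] pos(cm) after rot [-0.51 -2.15 10.58] before rot [-0.54 -2.18 10.58] tcp [493.2 247.5 102.5] -> [559.7 232.   18.7]
```

```bash
python3 -m creep '{"delta_rot":[[0,0,0],[0,0,0],[0,0,0],[0,0,0]],"delta_pos":[[-0.5,-2.15,0],[0,0,0],[0,0,0],[0,0,0]],"fingers":[0.8,0.8,0.8,0.8]}'
python3 - <<'E'
from h import *
to((549,231,34),5.2,35,GO)
E
```

```text
t: 3.03
tool_pos: [499.1, 227.4, 107.0]
eef_rot: [-0.116, 2.53, 0.043]
force: [-0.3, 0.3, -0.1]
finger_gap: 0.799
grasp_force: 0.0
t 3.03 rot [ 0.29 -0.06 -0.03] pos(cm) after rot [ 0.09 -0.1  10.72] before rot [ 0.08 -0.15 10.72] tcp [499.1 227.4 107. ] -> [559.7 232.   18.7]
```

```bash
python3 -m creep '{"delta_rot":[[0,0,0],[0,0,0],[0,0,0],[0,0,0],[0,0,0],[0,0,0],[0,0,0],[0,0,0],[0,0,0],[0,0,0],[0,0,0],[0,0,0]],"delta_pos":[[0,-0.1,1.2],[0,0,1.2],[0,0,1.2],[0,0,1.2],[0,0,1.2],[0,0,1.2],[0,0,1.2],[0,0,1.2],[0,0,0.9],[0,0,0],[0,0,0],[0,0,0]],"fingers":[0.8,0.8,0.8,0.8,0.8,0.8,0.8,0.8,0.8,0.8,0.8,0.8]}'
python3 - <<'E'
from h import *
to((549,231,34),5.2,35,GO)
E
```

```text
t: 4.03
tool_pos: [558.9, 231.6, 20.3]
eef_rot: [-0.116, 2.531, 0.042]
force: [0.3, 1.4, -0.2]
finger_gap: 0.801
grasp_force: 0.0
t 4.03 rot [ 0.24 -0.12 -0.02] pos(cm) after rot [0.03 0.03 0.17] before rot [0.03 0.03 0.17] tcp [558.9 231.6  20.3] -> [559.7 232.   18.7]
```

```bash
python3 -m creep '{"delta_rot":[[0,0,0],[0,0,0],[0,0,0],[0,0,0],[0,0,0],[0,0,0],[0,0,0],[0,0,0],[0,0,0],[0,0,0],[0,0,0],[0,0,0],[0,0,0],[0,0,0]],"delta_pos":[[0,0,0],[0,0,0],[0,0,0],[0,0,0],[0,0,0],[0,0,0],[0,0,0],[-0.28,0,-0.41],[-0.28,0,-0.41],[-0.57,0,-0.82],[-0.57,0,-0.82],[-0.57,0,-0.82],[0,0,0],[0,0,0]],"fingers":[0.3,0.3,0.3,0.3,0.3,0.3,0.3,0.3,0.3,0.3,0.3,0.3,0.3,0.3]}' 60
python3 - <<'E'
from h import *
to((549,231,74),5.2,35,GO)
c=read_camera("wrist");cv2.imwrite("pics/w2.png",c["frame"][:,:,::-1])
E
```

```text
t: 5.2
tool_pos: [559.2, 231.6, 60.6]
eef_rot: [-0.115, 2.53, 0.043]
force: [-0.6, -0.4, -2.7]
finger_gap: 0.527
grasp_force: 61.9
t 5.2 rot [ 0.28 -0.06 -0.06] pos(cm) after rot [0.07 0.03 0.19] before rot [0.07 0.03 0.19] tcp [559.2 231.6  60.6] -> [559.7 232.   58.7]
```

View pics/w2.png

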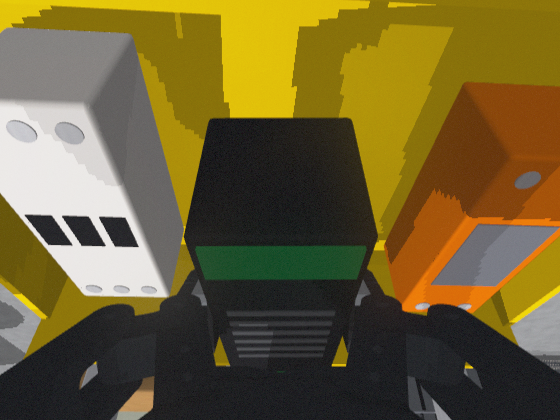

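The wrist view shows the psu held level, centred between the pads, with its near top strip at (282,262). White and orange are still in their places.

```bash
python3 -m creep '{"delta_rot":[[0,0,0],[0,0,0],[0,0,0],[0,0,0],[0,0,0],[0,0,0],[0,0,0],[0,0,0],[0,0,0],[0,0,0]],"delta_pos":[[0,0,-1],[0,0,-2],[0,0,-2.5],[0,0,-2.5],[0,0,-2.5],[0,0,-2.5],[0,0,-1],[0,0,0],[0,0,0],[0,0,0]],"fingers":[0.3,0.3,0.3,0.3,0.3,0.3,0.3,0.3,0.3,0.3]}'
python3 - <<'E'
from h import *
to((405,-282,185),8.2,35,GO)
E
```

```text
t: 6.08
tool_pos: [479.4, 223.8, 174.2]
eef_rot: [-0.117, 2.531, 0.041]
force: [-0.4, 0.3, -3.0]
finger_gap: 0.53
grasp_force: 62.3
t 6.08 rot [-1.47 -0.12 -2.46] pos(cm) after rot [ 11.33 -49.    -7.37] before rot [  9.23 -49.61  -6.08] tcp [479.4 223.8 174.2] -> [ 415.6 -280.5  169.7]
```

```bash
python3 -m creep '{"delta_rot":[[-1.5,-0.1,-2.5],[0,0,0],[0,0,0],[0,0,0],[0,0,0],[0,0,0],[0,0,0],[0,0,0],[0,0,0],[0,0,0],[0,0,0],[0,0,0],[0,0,0],[0,0,0],[0,0,0],[0,0,0],[0,0,0],[0,0,0],[0,0,0],[0,0,0]],"delta_pos":[[0,0,0],[0.3,-1.2,-0.2],[0.7,-2.8,-0.45],[0.7,-2.98,-0.45],[0.7,-2.98,-0.45],[0.7,-2.98,-0.45],[0.7,-2.98,-0.45],[0.7,-2.98,-0.45],[0.7,-2.98,-0.45],[0.7,-2.98,-0.45],[0.7,-2.98,-0.45],[0.7,-2.98,-0.45],[0.7,-2.98,-0.45],[0.7,-2.98,-0.45],[0.7,-2.98,-0.45],[0.7,-2.98,-0.45],[0.7,-2.98,-0.45],[0.7,-2.98,-0.45],[0.3,-1.2,-0.2],[0,0,0]],"fingers":[0.3,0.3,0.3,0.3,0.3,0.3,0.3,0.3,0.3,0.3,0.3,0.3,0.3,0.3,0.3,0.3,0.3,0.3,0.3,0.3]}'
python3 - <<'E'
from h import *
c=read_camera("scene")
c=read_camera("scene");cv2.imwrite("pics/s2.png",cv2.resize(c["frame"][190:370,150:400],None,fx=3,fy=3)[:,:,::-1])
print("pre");to((405,-282,185),8.2,35,GO)
print("over");to((514,-266,134),8.2,35,GO)
E
```

```text
t: 7.75
tool_pos: [484.5, -37.9, 155.8]
eef_rot: [-0.218, 2.605, 0.004]
force: [-0.1, -0.3, -3.4]
finger_gap: 0.534
grasp_force: 66.1
pre
t 7.85 rot [-1.25 -4.74  2.05] pos(cm) after rot [  7.79 -23.41  -7.06] before rot [  9.16 -23.25  -5.84] tcp [485.4 -33.9 156.6] -> [ 415.6 -280.5  169.7]
over
t 7.85 rot [-1.25 -4.74  2.05] pos(cm) after rot [  1.69 -23.38   3.44] before rot [  2.21 -23.23   4.11] tcp [485.4 -33.9 156.6] -> [ 524.6 -264.5  118.7]
```

View pics/s2.png

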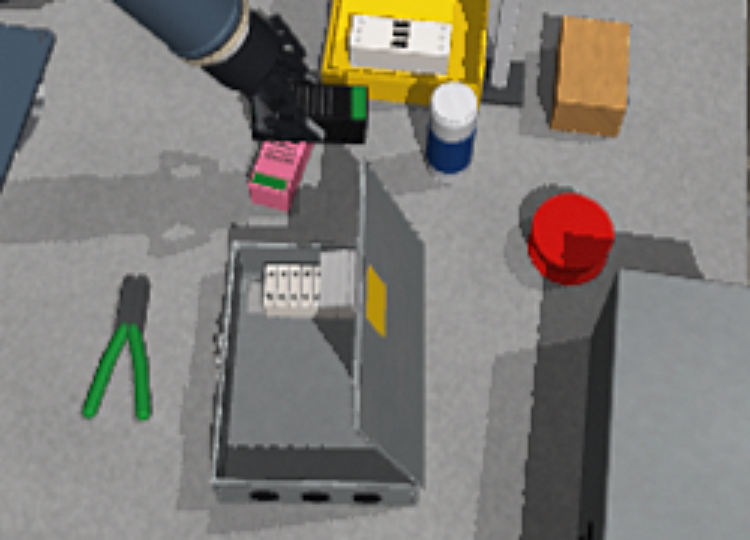

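The scene view shows the psu held above the pink one, near crop pixel (335,110). The arm has stalled short of the box because it is folded too close to the base. I'll go on at a larger radius.

```bash
python3 -m creep '{"delta_rot":[[0,0,0],[0,0,0],[0,0,0],[0,-2.4,1],[-1.2,-2.4,1],[0,0,0],[0,0,0]],"delta_pos":[[-1.5,-0.5,1],[-1.5,-1,1],[-1,-1,0.7],[0,-1,0],[0,-1,0],[0,0,0],[0,0,0]],"fingers":[0.3,0.3,0.3,0.3,0.3,0.3,0.3]}'
python3 - <<'E'
from h import *
print(observe()["q"].round(2))
print("over");to((514,-266,134),8.2,35,GO)
E
```

```text
t: 8.43
tool_pos: [539.9, -68.5, 154.5]
eef_rot: [-0.188, 2.525, 0.057]
force: [-0.2, -0.2, -2.4]
finger_gap: 0.531
grasp_force: 66.0
[ 1.07  0.73 -1.46  2.39  1.76  0.7   0.09]
over
t 8.43 rot [ 0.09 -0.03  0.29] pos(cm) after rot [  5.58 -19.18   0.47] before rot [  5.68 -19.16   0.44] tcp [539.9 -68.5 154.5] -> [ 524.6 -264.5  118.7]
```

```bash
python3 - <<'E'
from h import *
to((497,-91,137),8.2,35,GO)
E
python3 -m creep '{"delta_rot":[[0,0,0],[0,0,0],[0,0,0],[0,0,0],[0,0,0]],"delta_pos":[[1.25,-0.4,0.1],[1.25,-0.4,0.1],[1.25,-0.4,0.1],[1.0,-0.4,0.1],[0,0,0]],"fingers":[0.3,0.3,0.3,0.3,0.3]}'
python3 - <<'E'
from h import *
print(observe()["q"].round(2))
print("over");to((514,-266,134),8.2,35,GO)
E
```

```text
t 8.43 rot [ 0.09 -0.03  0.29] pos(cm) after rot [ 4.74 -1.62  0.69] before rot [ 4.75 -1.6   0.69] tcp [539.9 -68.5 154.5] -> [507.6 -89.5 121.7]
t: 8.85
tool_pos: [511.2, -93.7, 125.6]
eef_rot: [-0.188, 2.535, 0.057]
force: [-0.2, -1.0, -3.9]
finger_gap: 0.533
grasp_force: 65.8
[ 1.14  0.84 -1.52  2.46  1.82  0.79  0.09]
over
t 8.85 rot [ 0.12 -0.57  0.23] pos(cm) after rot [  1.3  -17.1   -0.07] before rot [  1.37 -17.09  -0.09] tcp [511.2 -93.7 125.6] -> [ 524.6 -264.5  118.7]
```

```bash
python3 -m creep '{"delta_rot":[[0,0,0],[0,0,0],[0,0,0],[0,0,0],[0,0,0]],"delta_pos":[[0,-2,0],[0.1,-2,0],[0.1,-2,0],[0.1,-2,0],[0,0,0]],"fingers":[0.3,0.3,0.3,0.3,0.3]}'
python3 - <<'E'
from h import *
print(observe()["q"].round(2))
print("over");to((514,-266,134),8.2,35,GO)
E
```

```text
t: 9.27
tool_pos: [522.9, -174.8, 126.3]
eef_rot: [-0.186, 2.53, 0.055]
force: [0.0, -1.1, -3.3]
finger_gap: 0.532
grasp_force: 66.0
[ 1.31  0.85 -1.44  2.35  1.75  0.63  0.4 ]
over
t 9.27 rot [-0.  -0.3  0.2] pos(cm) after rot [ 1.35 -8.9  -0.01] before rot [ 1.38 -8.89 -0.01] tcp [ 522.9 -174.8  126.3] -> [ 524.6 -264.5  118.7]
```

```bash
python3 -m creep '{"delta_rot":[[0,0,0],[0,0,0],[0,0,0],[0,0,0],[0,0,0],[0,0,0],[0,0,0]],"delta_pos":[[0.6,-1.5,0],[0.5,-2,0],[0.3,-2,0],[0,-2,0],[0,-1.4,0],[0,0,0],[0,0,0]],"fingers":[0.3,0.3,0.3,0.3,0.3,0.3,0.3]}'
python3 - <<'E'
from h import *
print(observe()["q"].round(2))
to((514,-266,39),8.2,35,GO)
c=read_camera("wrist");cv2.imwrite("pics/w3.png",c["frame"][:,:,::-1])
c=read_camera("top");cv2.imwrite("pics/t3.png",cv2.resize(c["frame"][165:285,320:470],None,fx=4,fy=4)[:,:,::-1])
E
```

```text
t: 9.85
tool_pos: [524.5, -260.9, 118.6]
eef_rot: [-0.191, 2.529, 0.058]
force: [-0.4, 0.6, -3.4]
finger_gap: 0.532
grasp_force: 66.1
[ 1.44  0.86 -1.33  2.23  1.57  0.49  0.79]
t 9.85 rot [ 0.2  -0.27  0.37] pos(cm) after rot [ 5.48 -0.36  7.76] before rot [ 5.45 -0.35  7.78] tcp [ 524.5 -260.9  118.6] -> [ 524.6 -264.5   23.7]
```

View pics/w3.png

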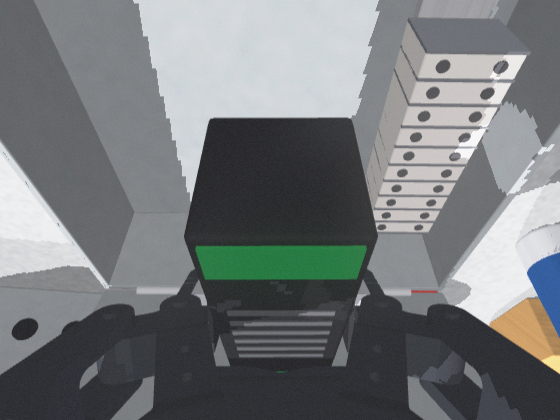

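The wrist view shows the psu over the box floor, parallel to the walls, with the terminals clear to the right at (440,130). Lowering.

```bash
python3 -m creep '{"delta_rot":[[0,0,0],[0,0,0],[0,0,0],[0,0,0],[0,0,0],[0,0,0],[0,0,0],[0,0,0],[0,0,0],[0,0,0]],"delta_pos":[[0.57,-0.2,0.82],[0.57,-0.1,0.82],[0.57,0,0.82],[0.57,0,0.82],[0.57,0,0.82],[0.57,0,0.82],[0.57,0,0.82],[0.57,0,0.82],[0,0,0],[0,0,0]],"fingers":[0.3,0.3,0.3,0.3,0.3,0.3,0.3,0.3,0.3,0.3]}'
python3 - <<'E'
from h import *
print(observe()["q"].round(2))
to((514,-266,39),8.2,35,GO)
E
```

```text
t: 10.78
tool_pos: [524.1, -263.0, 38.1]
eef_rot: [-0.193, 2.53, 0.061]
force: [-0.1, -0.0, -2.0]
finger_gap: 0.53
grasp_force: 66.0
[ 1.39  1.05 -1.29  2.27  1.89  0.6   0.58]
t 10.78 rot [ 0.34 -0.3   0.41] pos(cm) after rot [ 0.8  -0.16  1.2 ] before rot [ 0.8  -0.16  1.2 ] tcp [ 524.1 -263.    38.1] -> [ 524.6 -264.5   23.7]
```

```bash
python3 -m creep '{"delta_rot":[[0,0,0],[0,0,0],[0,0,0],[0,0,0],[0,0,0],[0,0,0],[0,0,0],[0,0,0],[0,0,0]],"delta_pos":[[0.17,0,0.25],[0.17,0,0.25],[0.17,0,0.25],[0.17,0,0.25],[0.11,0,0.16],[0.06,0,0.08],[0.06,0,0.08],[0,0,0],[0,0,0]],"fingers":[0.3,0.3,0.3,0.3,0.3,0.3,0.3,0.3,0.3]}'
```

```text
t: 11.53
tool_pos: [523.8, -264.4, 22.0]
eef_rot: [-0.191, 2.53, 0.059]
force: [0.6, 0.6, -2.1]
finger_gap: 0.531
grasp_force: 66.0
```

```bash
python3 -m creep '{"delta_rot":[[0,0,0],[0,0,0],[0,0,0],[0,0,0]],"delta_pos":[[0.06,0,0.08],[0.03,0,0.04],[0,0,0],[0,0,0]],"fingers":[0.3,0.3,0.3,0.3]}'
```

```text
t: 11.87
tool_pos: [524.0, -264.5, 21.0]
eef_rot: [-0.191, 2.529, 0.058]
force: [-4.1, -0.5, 3.8]
finger_gap: 0.529
grasp_force: 66.9
```

```bash
python3 -m creep '{"delta_rot":[[0,0,0],[0,0,0],[0,0,0],[0,0,0],[0,0,0],[0,0,0],[0,0,0],[0,0,0],[0,0,0],[0,0,0],[0,0,0],[0,0,0],[0,0,0],[0,0,0],[0,0,0]],"delta_pos":[[0,0,0],[0,0,0],[0,0,0],[0,0,0],[0,0,0],[0,0,0],[-0.11,0,-0.16],[-0.57,0,-0.82],[-0.57,0,-0.82],[-1,0,-1.5],[-1,0,-1.5],[-1,0,-1.5],[-1,0,-1.5],[0,0,0],[0,0,0]],"fingers":[0.56,0.6,0.65,0.7,0.74,0.74,0.74,0.74,0.74,0.74,0.74,0.74,0.74,0.74,0.74]}'
python3 - <<'E'
from h import *
print(observe()["q"].round(2))
import pickle
C={n:read_camera(n) for n in("wrist","top","scene")};pickle.dump(C,open("c4.pkl","wb"))
cv2.imwrite("pics/w4.png",np.hstack([cv2.resize(C["wrist"]["frame"],(400,300)),cv2.resize(C["scene"]["frame"][220:370,180:380],(400,300))])[:,:,::-1])
E
```

```text
t: 13.12
tool_pos: [522.8, -265.1, 115.5]
eef_rot: [-0.191, 2.53, 0.056]
force: [0.2, -0.7, -0.1]
finger_gap: 0.739
grasp_force: 0.0
[ 1.43  0.85 -1.31  2.23  1.58  0.46  0.78]
```

View pics/w4.png

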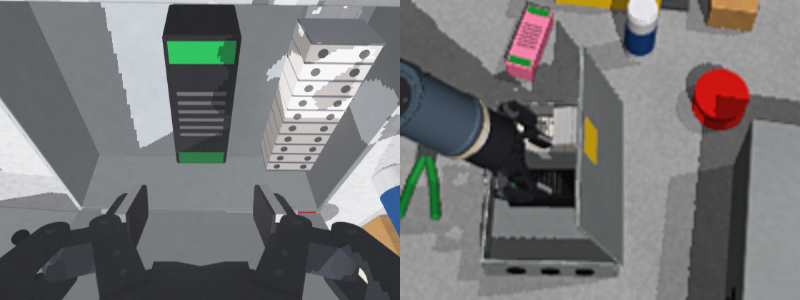

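The left wrist view shows the psu lying flat on the box floor at (200,100), top side up, left of the terminals at (320,100). The scene crop shows the lid still leaning open and clear of the hand. Next I'll back out and go round over the lid.

```bash
python3 -m creep '{"delta_rot":[[0,0,0],[0,0,0],[0,0,0],[0,0,0],[0,0,0],[0,6,0],[0,6,0],[0,6,0],[0,6,0],[0,6,0],[0,5,0],[0,0,0],[0,0,0],[0,0,0],[0,0,0],[0,0,0],[0,0,0]],"delta_pos":[[0,0,-2],[0,0,-2],[0,0,-2],[0,0,-2],[0,0,-2],[0,0,0],[0,0,0],[0,0,0],[0,0,0],[0,0,0],[0,0,0],[0,0,-2.5],[0,0,-2.5],[0,0,-2.5],[0,0,-2.5],[0,0,-2.5],[0,0,0]],"fingers":[0.5,0,0,0,0,0,0,0,0,0,0,0,0,0,0,0,0]}'
python3 - <<'E'
from h import *
print(observe()["q"].round(2))
to((640,-248,325),8.2,0)
E
```

```text
t: 14.68
tool_pos: [468.6, -272.6, 324.9]
eef_rot: [0.236, -3.131, 0.003]
force: [-0.4, -0.4, 1.2]
finger_gap: -0.003
grasp_force: 0.0
[ 1.26  0.59 -1.4   1.61  0.59  1.44  1.54]
t 14.68 rot [-0.11 -0.1   0.43] pos(cm) after rot [-1.731e+01 -1.000e-02 -1.000e-02] before rot [-17.31  -0.15  -0.04] tcp [ 468.6 -272.6  324.9] -> [ 640. -248.  325.]
```

```bash
python3 -m creep '{"delta_rot":[[0,0,0],[0,0,0],[0,0,0],[0,0,0],[0,0,0],[0,0,0],[0,0,0],[0,0,0],[0,0,0],[0,0,0],[0,0,0],[0,0,0],[0,0,0],[0,0,0],[0,0,0]],"delta_pos":[[-2.5,0,0],[-2.5,0,0],[-2.5,0,0],[-2.5,0,0],[-2.5,0,0],[-2.5,0,0],[-2.3,0,0],[0,0,0],[0,0,0],[0,0,2.5],[0,0,2.5],[0,0,2.5],[0,0,2],[0,0,0],[0,0,0]],"fingers":[0,0,0,0,0,0,0,0,0,0,0,0,0,0,0]}'
python3 - <<'E'
from h import *
print(observe()["q"].round(2))
to((592,-255,229),8.2,0)
c=read_camera("scene");cv2.imwrite("pics/s5.png",cv2.resize(c["frame"][190:370,150:400],None,fx=3,fy=3)[:,:,::-1])
E
```

```text
t: 15.93
tool_pos: [636.3, -248.0, 224.9]
eef_rot: [0.234, -3.125, 0.001]
force: [-0.2, -0.2, 1.1]
finger_gap: 0.001
grasp_force: 0.0
[ 0.88  0.83 -1.2   1.39  0.77  1.44  1.41]
t 15.93 rot [ 0.   -0.46  0.38] pos(cm) after rot [ 4.48 -0.07 -0.41] before rot [ 4.49 -0.04 -0.38] tcp [ 636.3 -248.   224.9] -> [ 592. -255.  229.]
```

View pics/s5.png

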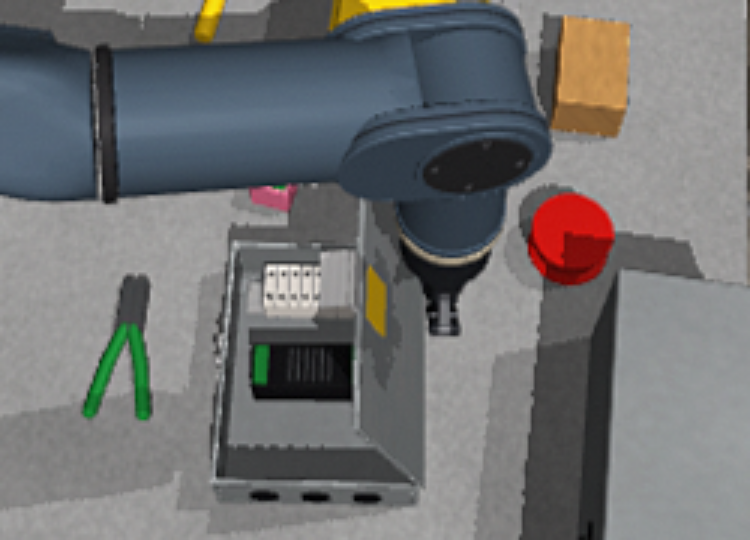

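The scene crop shows the shut fingers behind the lid at (443,315), level with the yellow mark, and the psu lying by the terminals. Pushing the lid over.

```bash
python3 -m creep '{"delta_rot":[[0,0,0],[0,0,0],[0,0,0],[0,0,0],[0,0,0],[0,0,0],[0,0,0],[0,0,0],[0,0,0],[0,0,0],[0,0,0]],"delta_pos":[[1,0,0],[1,0,0],[1,0,0],[1,0,0],[0.8,0,0.2],[0.8,0,0.3],[0.8,0,0.3],[0.8,0,0.3],[0.8,0,0.3],[0,0,0],[0,0,0]],"fingers":[0,0,0,0,0,0,0,0,0,0,0]}'
```

```text
t: 16.9
tool_pos: [557.2, -259.8, 211.5]
eef_rot: [0.235, -3.125, 0.002]
force: [0.2, -0.3, -0.5]
finger_gap: -0.002
grasp_force: 0.0
```

```bash
python3 -m creep '{"delta_rot":[[0,0,0],[0,0,0],[0,0,0],[0,0,0],[0,0,0],[0,0,0],[0,0,0],[0,0,0],[0,0,0]],"delta_pos":[[0.8,0,0.6],[0.8,0,0.6],[0.8,0,0.65],[0.8,0,0.65],[0.6,0,0.75],[0.6,0,0.75],[0.6,0,0.8],[0.6,0,0.8],[0,0,0]],"fingers":[0,0,0,0,0,0,0,0,0]}'
python3 - <<'E'
from h import *
print(observe()["q"].round(2))
import pickle
c=read_camera("scene");cv2.imwrite("pics/s6.png",cv2.resize(c["frame"][190:370,150:400],None,fx=3,fy=3)[:,:,::-1])
E
```

```text
t: 17.65
tool_pos: [500.6, -268.2, 154.5]
eef_rot: [0.235, -3.124, 0.001]
force: [-0.5, 0.0, -0.6]
finger_gap: 0.0
grasp_force: 0.0
[ 1.12  0.78 -1.24  1.79  0.8   1.19  1.34]
```

View pics/s6.png

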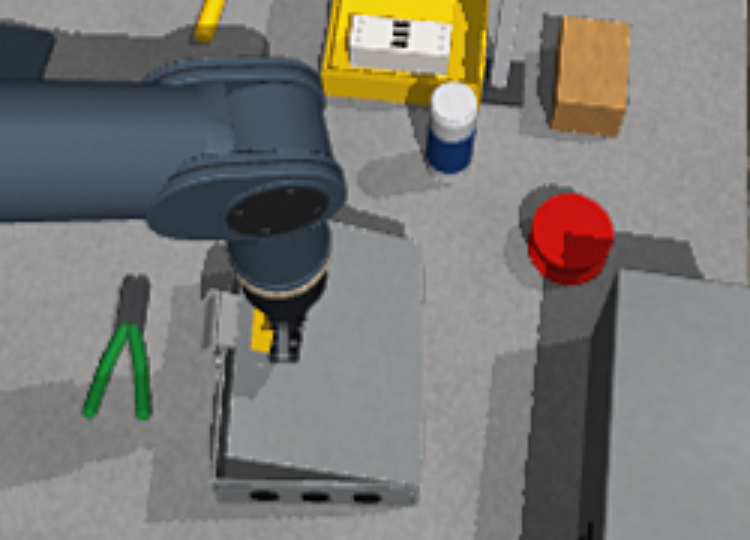

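The scene crop shows the lid following the fingertips, partly closed, with the fingers at (285,345) beside the mark at (262,330). Continuing down to the catch.

```bash
python3 -m creep '{"delta_rot":[[0,0,0],[0,0,0],[0,0,0],[0,0,0],[0,0,0],[0,0,0],[0,0,0],[0,0,0],[0,0,0]],"delta_pos":[[0.5,-0.1,0.8],[0.5,-0.1,0.9],[0.5,0,0.9],[0.4,0,0.9],[0.3,0,0.9],[0.3,0,0.8],[0.2,0,0.7],[0,0,0],[0,0,0]],"fingers":[0,0,0,0,0,0,0,0,0]}'
```

```text
t: 18.45
tool_pos: [475.3, -273.7, 97.1]
eef_rot: [0.236, -3.126, 0.001]
force: [0.2, -0.2, -0.2]
finger_gap: 0.001
grasp_force: 0.0
```

```bash
python3 -m creep '{"delta_rot":[[0,0,0],[0,0,0],[0,0,0],[0,0,0],[0,0,0],[0,0,0],[0,0,0],[0,0,0]],"delta_pos":[[0.4,0,0.3],[0.3,0,0.3],[0,0,0.3],[0,0,0.3],[0,0,0.3],[0,0,0.2],[0,0,0],[0,0,0]],"fingers":[0,0,0,0,0,0,0,0]}'
```

```text
t: 19.12
tool_pos: [468.2, -274.9, 81.5]
eef_rot: [0.235, -3.126, 0.004]
force: [-5.7, -0.1, 14.6]
finger_gap: -0.001
grasp_force: 7.3
```

```bash
python3 -m creep '{"delta_rot":[[0,0,0],[0,0,0],[0,0,0]],"delta_pos":[[0,0,0.15],[0,0,0],[0,0,0]],"fingers":[0,0,0]}'; python3 -m creep '{"delta_rot":[[0,0,0],[0,0,0],[0,0,0]],"delta_pos":[[0,0,0.15],[0,0,0],[0,0,0]],"fingers":[0,0,0]}'
```

```text
t: 19.37
tool_pos: [468.2, -274.9, 81.3]
eef_rot: [0.235, -3.126, 0.006]
force: [-11.4, 0.8, 31.7]
finger_gap: 0.001
grasp_force: 15.8
t: 19.62
tool_pos: [468.3, -275.0, 81.1]
eef_rot: [0.235, -3.126, 0.008]
force: [-16.9, 1.7, 49.3]
finger_gap: -0.001
grasp_force: 24.4
```

Past the catch and against a hard stop at about 81 mm, the shut height. Now I'll retreat and check.

```bash
python3 -m creep '{"delta_rot":[[0,0,0],[0,0,0],[0,0,0],[0,0,0],[0,0,0],[0,0,0],[0,0,0],[0,0,0],[0,0,0],[0,0,0],[0,0,0],[0,0,0]],"delta_pos":[[0,0,-0.3],[0,0,-0.5],[0,0,-1],[0,0,-2],[0,0,-2],[0,0,-2.5],[0,0,-2.5],[0,0,-2.5],[0,0,-2.5],[0,0,-2.5],[0,0,0],[0,0,0]],"fingers":[0,0,0,0,0,0,0,0,0,0,0,0]}'
python3 - <<'E'
from h import *
s=read_camera("scene");t=read_camera("top")
np.set_printoptions(precision=1,suppress=True)
P=[]
for c in(s,t):
    m=cv2.inRange(cv2.cvtColor(c["frame"],cv2.COLOR_RGB2HSV),(22,120,60),(32,255,255))
    k,_,st,ce=cv2.connectedComponentsWithStats(m)
    q=proj(c,(467,-273,81.5))
    print(q,[(ce[i],st[i]) for i in range(1,k) if np.linalg.norm(ce[i]-q)<25 and st[i,4]>8])
cv2.imwrite("pics/end.png",np.hstack([cv2.resize(s["frame"][150:370,150:400],(400,352)),cv2.resize(t["frame"][150:320,150:470],(400,212+140))])[:,:,::-1])
E
```

```text
t: 20.62
tool_pos: [470.4, -274.5, 262.1]
eef_rot: [0.236, -3.129, 0.003]
force: [-0.7, -1.6, 0.2]
finger_gap: -0.0
grasp_force: 0.0
[237.  307.8] [(array([236.4, 307.6]), array([228, 300,  18,  17, 270], dtype=int32))]
[395.  240.2] [(array([394.5, 241.3]), array([385, 233,  20,  18, 282], dtype=int32))]
```

View pics/end.png

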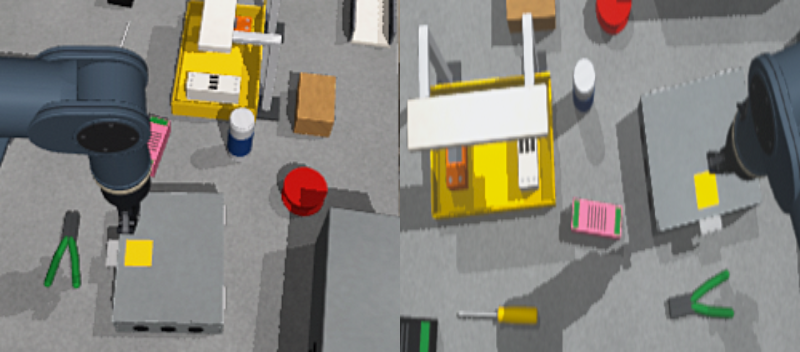

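The final pictures show the lid shut, with its mark at scene (236,308), where the shut pose projects. Breaker and relay are still in the bin, and the bystanders I can see are unmoved.

```bash
python3 -c "
from plant import *
print(finish_job())"
```

```text
the job is handed in; nothing more can be done
None
```

The power supply is lying flat and right way up on the box floor beside the terminals, the lid is pressed fully shut past its catch, the breaker and relay are still in the bin, and I handed the job in at about 21 s.

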